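# Fish a mug up with a hanging hook and hang it on the mug stand

### The arm

A 7-joint arm with a two-finger parallel gripper is mounted at the origin on a cart in front of the work surface, level with it; the furniture and walls round the work are solid. World frame = base frame: x ahead of the robot, y to its left, z up, the work surface at z = 0. Lengths are in m, angles in rad, forces in N, time in s.
With the tool pointing down it reaches from about 0.4 to 0.925 m from the base axis. Payload 4.1 kg.
Tool frame: the origin (TCP) lies between the finger pads; the fingertips stand 11 mm ahead of it and the grasp point (between the pads) lies 8 mm behind it (tip_extent is the distance from the TCP to the fingertips, in m); z points along the fingers, y is the line along which they close (so a half turn about z gives the same grasp; the last joint's range is limited). The gripper opens to 85 mm and grips with 20 to 120 N. Pads are 22 mm wide; open, the fingers measure 114 mm over their backs; the gripper's body (76 mm by 85 mm) begins 54 mm behind the grasp point. The pads swing forward as they close: fully open they stand 13 mm farther back than shut.
Start: joints at [1.164, 0.398, 0.045, 1.537, -0.019, 1.207, -0.051], TCP at [0.197, -0.619, 0.242] pointing down, gripper open.
Joint ranges: [-2.82, 2.82], [-0.49, 2.23], [-1.37, 1.46], [0, 2.46], [-1.36, 4.5], [0.23, 2], [-2.94, 2.94]. Speed limits (rad/s): [2.57, 2.57, 3.14, 3.14, 3.14, 3.14, 3.14].

### API

Orientations are given as a unit quaternion [w, x, y, z].
In Python, from plant import * gives the robot as it stands.
- The arm moves only by the tool jog_arm, never from a script. Its argument "moves" is a list of rows, each a list of 5 numbers: the shift along the tool's x, y, z in units of 30 mm (1.0 is 30 mm), then the turn about the tool's z in units of 6 degrees (1.0 is 6 degrees), then the finger opening in mm, from 0 to 85.4. A call has 1 to 5 rows; each row is the pose to reach, as a shift and turn from the pose commanded when the call began, along the tool's axes at that moment; what a row does not reach only later rows make up. A row lasts 1/12 s, in which the tool goes at most 41.7 mm and 7.16 degrees, less where a joint would pass 70% of its speed; a pose out of reach is approached as far as the arm can. A call with a gripper value outside its range is refused whole. The fingers move at their own pace and stop on an object; "squeeze" is the grip in N (left out, the last holds). Time passes only in rows, so rows that repeat a pose let the fingers close. It gives the time, the measured TCP pose, the force, the opening and the grip force at its end, in the units of the state.
- sense(): the state, without advancing time (a new reading comes with each control period).
- camera(name): name is "scene" or "top" or "wrist"; returns the picture (480x640x3 uint8, red, green, blue); there is no depth.
- get_calibration(name): a dict with "camera_matrix" (3x3 intrinsics, pixels), "world_to_cam" (4x4, takes a point from world to camera coordinates). Camera axes: x right, y down, z forward; pixel columns grow to the right and rows downward; lengths in m; the calibration is good to about 2 mm. A picture is of the moment at which its call begins: read the wrist's pose just before it. get_calibration takes no time and is no camera call; for the wrist camera it gives the pose at the moment of the call.
- sign_off(): hands the job in; it is judged then, once.
The state is a dict: "t": time; "q": joint angles; "dq": joint speeds; "tau": joint torques, N m; "position": TCP position; "eef_rot": TCP orientation; "ft_force": force on the tool from outside, world axes, zero at the start; "wrist_torque": the same for the moment, N m; "opening": finger opening in m; "grasp_force": force on a finger pad.
Only numpy, scipy, OpenCV 4.12 (cv2) and the standard library are available. Lean on these libraries where they do the work, as an engineer would, in place of code of your own. Each camera call takes 0.05 s, during which the arm holds its last target. There are 200 camera calls.

### The job

Hang the taller mug (the one with the wide open handle) on the arm of the mug stand without touching the mug with the robot: take the steel hanging hook off its low rest by its square knob, slip its lower bend through the mug's handle, lift the mug with it, and carry it to the stand. Gently lower the hook onto the stand's arm, about half way along it, until the arm carries the weight, and only then let go of it, so that the mug hangs there still and clear of the worktop. Do not press hard on the stand's arm or on the rest, and leave the shorter mug, the tin, the salt shaker and the drinking glass where they are.

Things in the scene. Friction and masses are not known exactly. Their poses are not given: they have to be found in the camera images.
- stand: Mug stand, fixed: post 18 mm thick, 340 mm tall; origin at the post's foot on the worktop, z up. A level round arm, 12 mm thick, points from the post along local -x (roughly toward the robot) to a ball 226 mm from the post axis. The arm's axis is 245 to 270 mm above the worktop, clamped at a different height each time; this is not reported and must be felt or seen. The clamp does not slip.
- rest: Low rest, fixed: post 16 mm thick, 200 mm tall; origin at the post's foot on the worktop, z up. Its level round arm, 12 mm thick, axis 190 mm above the worktop, points along local -x to an 18 mm ball, ending 159 mm from the post axis. The hook hangs on it at the start, 80 to 100 mm from the post axis.
- hanger: Steel S-hook, 150 g, lying in its own x-z plane, z up. Origin: axis of the bar it hangs from; the bar runs along the hook's y. The roof over the bar is an inverted V, 20 mm wide in y, open downward between the back (inner face x -14 mm) and a sloping lip (x about +14 mm, lower edge 18 mm below the origin). To come off a bar: raise 24 mm, then move 45 mm or more along its own -x.
- hanger_bend (a point): Seat for a handle, on the upper side of the hook's lower bend, 86 mm below the hanger's origin at x 0. The wire there is 8 mm thick: it runs down at x = -16 mm, turns along +x (lowest centre line 90 mm below the origin) and up to a 12 mm ball tip at x = +16 mm, 67 mm below the origin.
- mug: The taller mug, plain dark grey, 106 mm tall, 88 mm across the rim, 286 g (give or take a quarter). Origin at its underside, z up; the cup's axis is at local y = +19 mm and the handle points along local -y, to y = -63 mm. The handle's hole runs through along the mug's x axis.
- mug_handle (a point): Middle of the hole in the taller mug's handle (local y -38, z 60 mm). The opening is about 25 mm wide (y) and 48 mm high (z 35 to 83 mm); the handle is 16 mm wide in x, 32 mm where it joins the cup. Hung by the handle, the mug tips by some 50 degrees and reaches up to 135 mm below the hook's bend.
- short_mug: The shorter, spotted mug, 91 mm tall and 82 mm across, origin at its underside. It stands beside the taller one, and which of the two is on which side changes. To be left alone.
- tin: Tin, 58 mm across and 72 mm tall, origin at its underside. To be left alone.
- salt: Salt shaker, 44 mm across and 90 mm tall, origin at its underside. To be left alone.
- glass: Drinking glass, 81 mm across and 93 mm tall, origin at its underside. To be left alone. (Behind it, wall cabinets hang over the back of the worktop, beyond about x = 0.6 m and from about 0.57 m up: keep the arm's wrist and elbow in front of them.)
- hanger_knob (a point): Centre of the hook's square knob, 22 x 22 mm and 36 mm tall, 31 mm above the hanger's origin; grip it from above on either pair of faces.
Things that resemble listed ones, but are neither listed nor needed, are in the scene too. Leave any orange, red or yellow look-alike of the hanger alone.

How it is judged:
On the way, in this order (a step that is already met when the one before it is completed fails the run):
1. the mug hangs by its handle from the hook, clear of the worktop (height (world z) of mug_handle above 0.15 m and contact force between mug and hanger above 1 N and distance between mug_handle and hanger_bend below 0.05 m), for 0.2 s.
2. the hook rests on the stand's arm with the mug on it while the robot still holds the hook (contact force between hanger and stand above 1.5 N and contact force between hanger and the fingers above 1 N and contact force between mug and hanger above 1 N and height (world z) of hanger above 0.235 m and y of hanger in the frame of stand between -0.012 and 0.012 m), for 0.2 s.
At the end, for the whole second after the job is handed in: The hook hangs upright (within 14 degrees) on the stand's arm, 70 to 180 mm from the post axis, let go; the taller mug hangs by its handle in the hook's lower bend, clear of the worktop, and both are nearly still (mug under 80 mm/s, hook under 50 mm/s) (contact force between hanger and stand above 2 N and contact force between mug and hanger above 1 N and height (world z) of hanger above 0.235 m and angle between hanger's own z axis and vertical below 0.25 rad and y of hanger in the frame of stand between -0.012 and 0.012 m and x of hanger in the frame of stand between -0.18 and -0.07 m and distance between mug_handle and hanger_bend below 0.05 m and height (world z) of mug_handle above 0.11 m and linear speed of mug below 0.08 m/s and linear speed of hanger below 0.05 m/s); the robot touches nothing.
It fails at once if the robot touches the taller mug (contact force between mug and the fingers above 0.5 N or contact force between mug and the arm above 0.5 N).
It fails at once if the hook is pressed on the stand with more than 40 N (contact force between hanger and stand above 40 N).
It fails at once if the hook is pressed on the rest with more than 40 N (contact force between hanger and rest above 40 N).
It fails at once if a bystander is moved by more than 25 mm (distance of any of short_mug, tin, salt, glass from where it was at the start of the episode above 0.025 m).
It also fails if it takes over 72 s, if anything falls off the work surface, if the arm or the gripper's body presses on something with over 40 N, if the wrist force passes 120 N, or if a joint passes its speed limit or range.

## Working session

There is one attempt and no reset: what is moved stays moved. The work goes in short steps, Python scripts to look and compute and a tool call to move; the robot and the scene stay as the last step left them, time stands still between calls to the robot, and variables do not carry over. Pictures are saved under pics/ and viewed, at most 10 in all, crops included, and the job is handed in when it is done.

Besides the shell and the picture viewer there is one more tool, called after ">>>" by a JSON object that holds its "op" and its "data", one argument or row to a line. jog_arm: Moves the arm, as the interface text tells. Its arguments: {"type":"object","properties":{"moves":{"type":"array"},"squeeze":{"type":"number"}},"required":["moves"]}

```bash
mkdir -p pics
cat > h.py <<'E'
from plant import *
import numpy as np, cv2
E
python3 - <<'E'
from h import *
s=sense();print(s)
for n in ("scene","top"):
    cv2.imwrite(f"pics/{n}0.png",camera(n)[:,:,::-1])
    c=get_calibration(n);print(n,c["camera_matrix"],c["world_to_cam"])
    np.savez(n+"cal.npz",K=c["camera_matrix"],T=c["world_to_cam"])
E
```

```text
{'t': 0.0, 'q': array([ 1.16397107,  0.39919776,  0.04501303,  1.53791091, -0.01871309,
        1.20691219, -0.05068435]), 'dq': array([-7.34175423e-04,  3.33713663e-05, -5.09238270e-04,  3.06991745e-04,
       -1.86966316e-04,  1.32994878e-03, -2.36569025e-04]), 'tau': array([ 1.88632971e-04, -4.75127757e+01,  1.36474606e+00, -2.54223132e+01,
        1.15778338e-02,  9.49168811e-03,  9.05698215e-06]), 'position': array([ 0.1967859 , -0.61883131,  0.24124556]), 'eef_rot': array([-9.80789434e-04,  9.88167451e-01,  1.53375624e-01, -2.11945095e-04]), 'ft_force': array([ 0.29321819, -0.68602753, -0.01888989]), 'wrist_torque': array([-0.01395497,  0.03412619,  0.01301326]), 'grasp_force': 0.0, 'opening': 0.08561545620578824}
scene [[581.14341688   0.         307.70887185]
 [  0.         581.14341688 240.93655828]
 [  0.           0.           1.        ]] [[ 0.84020381 -0.54195414  0.01852752 -0.54835356]
 [-0.33840779 -0.55072587 -0.76300799  0.26626026]
 [ 0.42371892  0.63481236 -0.64612347  1.36430426]
 [ 0.          0.          0.          1.        ]]
top [[434.76791957   0.         318.576006  ]
 [  0.         434.76791957 248.69993835]
 [  0.           0.           1.        ]] [[ 0.02892921 -0.9994571  -0.01576701 -0.08874025]
 [-0.99492795 -0.02727068 -0.09682293  0.60953419]
 [ 0.09634039  0.01848805 -0.99517673  1.36209584]
 [ 0.          0.          0.          1.        ]]
```

View pics/scene0.png

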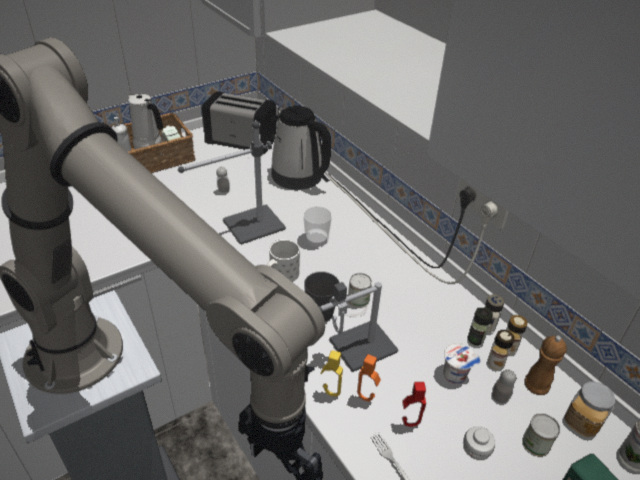

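View pics/top0.png

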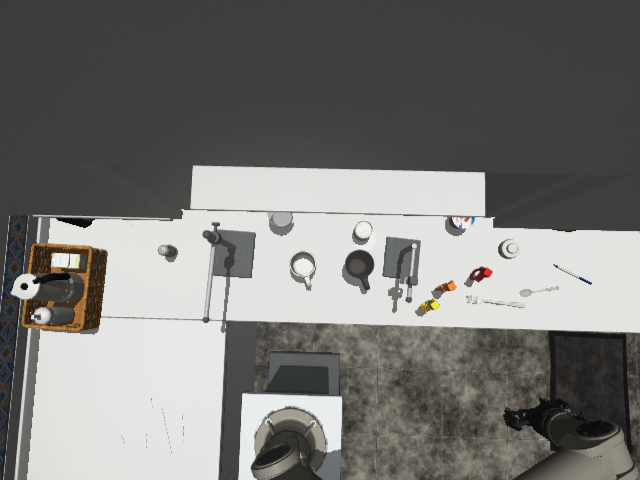

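The scene view shows the dark mug at (322,288), the rest with its hook near (350,295), the stand's arm from (258,150) to ball (182,169). Top view: stand post top (211,237), arm ball (206,320); dark mug (360,265) with handle to (366,289); rest post (414,245), arm ball (409,297).

Run:
```python
import cv2,numpy as np
t=cv2.imread("pics/top0.png");s=cv2.imread("pics/scene0.png")
a=cv2.resize(t[225:325,335:435],(400,400),interpolation=2)
b=cv2.resize(t[220:330,180:280],(400,440),interpolation=2)[:400]
c=cv2.resize(s[255:370,300:400],(400,460),interpolation=2)
b=cv2.resize(t[225:325,180:280],(400,400),interpolation=2)
cv2.imwrite("pics/z1.png",np.hstack([a,b]))
d=cv2.resize(s[130:260,170:340],(400,306),interpolation=2)
e=np.zeros((460,800,3),np.uint8);e[:460,:400]=c;e[:306,400:]=d
cv2.imwrite("pics/z2.png",e)
```

```text
(no output)
```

View pics/z1.png

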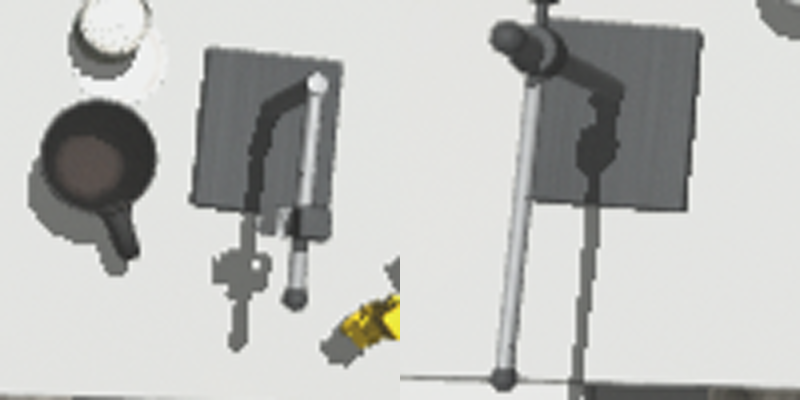

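View pics/z2.png

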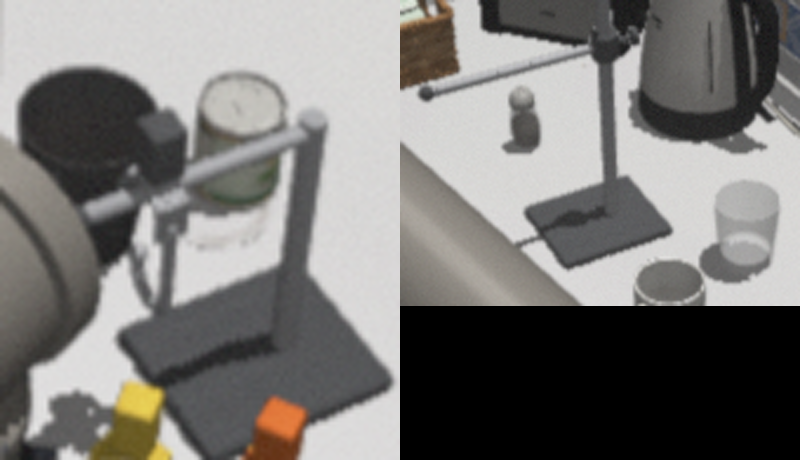

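```bash
cat >> h.py <<'E'
CAL={n:(lambda d:(d["K"],d["T"]))(np.load(n+"cal.npz")) for n in("scene","top")}
def ray(n,uv,c=None):
    K,T=c or CAL[n]; R=T[:3,:3]; o=-R.T@T[:3,3]
    return o,R.T@np.linalg.solve(K,[uv[0],uv[1],1.])
def atz(n,uv,z,c=None):
    o,d=ray(n,uv,c); return o+d*(z-o[2])/d[2]
def tri(*ms): # (name,uv[,cal])
    A=[];b=[]
    for m in ms:
        o,d=ray(*m); d=d/np.linalg.norm(d); P=np.eye(3)-np.outer(d,d); A.append(P);b.append(P@o)
    return np.linalg.lstsq(np.vstack(A),np.hstack(b),rcond=None)[0]
def proj(n,p,c=None):
    K,T=c or CAL[n]; v=K@(T[:3,:3]@p+T[:3,3]); return v[:2]/v[2]
np.set_printoptions(precision=4,suppress=True)
E
python3 - <<'E'
from h import *
Z=lambda x,y:(335+x/4,225+y/4); S=lambda x,y:(300+x/4,255+y/4); W=lambda x,y:(180+(x-400)/4,225+y/4); V=lambda x,y:(170+(x-400)*.425,130+y*.425)
p=atz("top",Z(317,84),.2);b=atz("top",Z(295,298),.19)
print("rest post",p,atz("scene",S(314,118),.2),"ball",b,"yaw",np.arctan2(*(p-b)[1::-1]),np.linalg.norm((p-b)[:2]))
print("knob tri",tri(("top",Z(313,222)),("scene",S(162,146))),"top@.24",atz("top",Z(313,222),.235))
sb=tri(("top",W(504,378)),("scene",V(427,94)));print("stand ball",sb)
for z in(.34,):print("stand post",atz("top",W(508,40),z))
sc=tri(("top",W(543,50)),("scene",V(607,48)));print("clamp",sc,"yaw",np.arctan2(*(sc-sb)[1::-1]))
print("stand foot", atz("scene",V(609,210),.012))
print("mug rim",atz("top",Z(98,155),.106),"handle end",atz("top",Z(128,250),.08),"handle root",atz("top",Z(112,208),.08))
print("short",atz("top",(303,264),.091))
E
```

```text
rest post [ 0.6101 -0.3419  0.2   ] [ 0.6118 -0.3433  0.2   ] ball [ 0.4609 -0.3298  0.19  ] yaw -0.08089168823102598 0.14969205593445753
knob tri [ 0.5133 -0.3353  0.2236] top@.24 [ 0.5128 -0.3329  0.235 ]
stand ball [0.3954 0.2147 0.2591]
stand post [0.6084 0.2023 0.34  ]
clamp [0.6137 0.2013 0.2555] yaw -0.06129034373398036
stand foot [0.6122 0.2091 0.012 ]
mug rim [ 0.5623 -0.1973  0.106 ] handle end [ 0.4921 -0.2235  0.08  ] handle root [ 0.5237 -0.2108  0.08  ]
short [ 0.5577 -0.0266  0.091 ]
```

```bash
cat >> h.py <<'E'
from scipy.spatial.transform import Rotation as Ro
def Rt(q): return Ro.from_quat(np.r_[q[1:],q[0]]).as_matrix()
def plan(tcp,yaw_y=None): # yaw_y: desired world angle (deg) of the tool's y
    s=sense();R=Rt(s["eef_rot"]);d=R.T@(np.array(tcp)-s["position"])/.03
    cur=np.degrees(np.arctan2(R[1,1],R[0,1])); t=0 if yaw_y is None else -((yaw_y-cur+90)%180-90)/6
    print("t",s["t"],"pos",s["position"],"yawy %.1f"%cur,"shift",d,"turn %.2f"%t,"tilt",R[:2,2],"F",s["ft_force"],"op",s["opening"],"q7",s["q"][6])
E
python3 -c "
from h import *
plan([.513,-.334,.30],-94.6)"
```

```text
t 0.1 pos [ 0.1968 -0.6189  0.2414] yawy -72.4 shift [12.9232 -5.8612 -1.9454] turn 3.71 tilt [-0.0006  0.0016] F [-1.4194  0.0371  0.2568] op 0.08572073992067525 q7 -0.05072633486045704
```

>>> {"op": "jog_arm", "data": {
  "moves": [
    [1.0,-0.4,-0.6,0,85],
    [2.2,-0.9,-1.1,0,85],
    [3.3,-1.4,-1.6,0,85],
    [4.4,-2.0,-1.9,0,85],
    [5.5,-2.5,-2.0,0,85]
  ]
}}

```text
t: 0.52
position: [0.3329, -0.4969, 0.304]
eef_rot: [0.001, 0.988, 0.153, 0.001]
ft_force: [0.9, -0.1, 0.3]
opening: 0.085
grasp_force: 0.0
```

>>> {"op": "jog_arm", "data": {
  "moves": [
    [1.2,-0.5,0,0.7,85],
    [2.4,-1.1,0,1.4,85],
    [3.6,-1.6,0,2.1,85],
    [4.6,-2.1,0,2.9,85],
    [5.6,-2.6,0,3.7,85]
  ]
}}

```text
t: 0.93
position: [0.469, -0.3709, 0.3019]
eef_rot: [-0.0, 0.999, -0.041, -0.0]
ft_force: [-0.3, -0.6, 0.0]
opening: 0.0845
grasp_force: 0.0
```

```bash
python3 -c "
from h import *
plan([.513,-.334,.30],-94.6)
c=get_calibration('wrist');cv2.imwrite('pics/w1.png',camera('wrist')[:,:,::-1]);np.savez('w1cal.npz',K=c['camera_matrix'],T=c['world_to_cam'])"
```

```text
t 0.9333 pos [ 0.469  -0.3709  0.3019] yawy -94.7 shift [ 1.3584 -1.3455  0.0619] turn -0.02 tilt [-0.0006  0.0005] F [-0.3234 -0.5888  0.0476] op 0.08453124375007558 q7 -1.0748962926197687
```

View pics/w1.png

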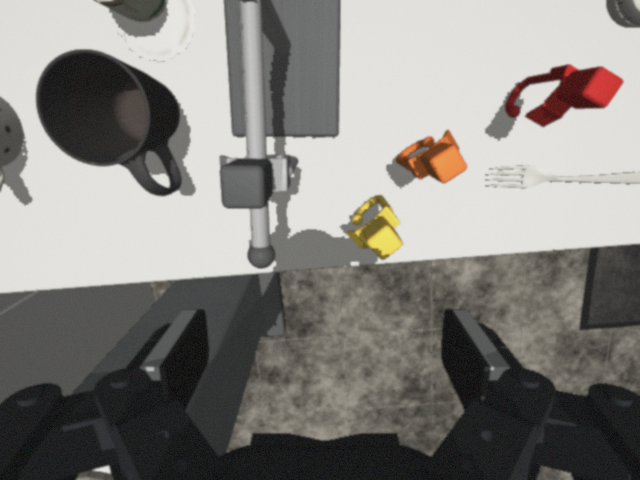

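Run:
```python
from h import *
d=np.load("w1cal.npz");w=(d["K"],d["T"])
k=tri(("scene",(340.5,291.5)),("w",(247,184),w));print("knob tri",k)
print("knobtop",atz("w",(245,183),.239,w))
post=np.array([.6105,-.342]);a=-.0809
o=np.array([.513,-.334,.19])
for sg in(1,-1):
    hx=sg*np.array([-np.sin(a),np.cos(a),0])
    for nm,x,z in(("lip",14,-18),("backtop",-14,0),("wire",-16,-50),("wirelow",-16,-85),("bend",0,-90),("tip",16,-67),("knobtop",0,49)):
        p=o+hx*x/1000+[0,0,z/1000]
        sp=proj("scene",p); print(sg,nm,"scenecrop",(sp-[300,255])*4,"wrist",proj("w",p,w))
print("balls",proj("w",np.array([.461,-.3298,.19]),w))
print("rim",atz("w",(93,108),.106,w),"h",atz("w",(168,188),.06,w), "h root", atz("w",(143,155),.08,w))
```

```text
knob tri [ 0.5137 -0.3333  0.2225]
knobtop [ 0.5159 -0.3348  0.239 ]
1 lip scenecrop [141.318  195.4724] wrist [242.3878 171.2926]
1 backtop scenecrop [169.4895 206.1476] wrist [282.9022 175.0306]
1 wire scenecrop [166.1375 271.764 ] wrist [292.4741 165.4391]
1 wirelow scenecrop [162.6001 314.0994] wrist [295.7581 160.4146]
1 bend scenecrop [147.5715 300.526 ] wrist [276.6323 159.8341]
1 tip scenecrop [135.2056 253.8384] wrist [252.2769 162.9768]
1 knobtop scenecrop [161.1252 124.0173] wrist [244.301 189.042]
-1 lip scenecrop [167.578  229.2623] wrist [285.6416 171.1741]
-1 backtop scenecrop [142.958  172.3885] wrist [236.5805 175.1572]
-1 wire scenecrop [136.662  233.1026] wrist [248.2485 165.5606]
-1 wirelow scenecrop [133.6901 275.4157] wrist [256.1016 160.5237]
-1 bend scenecrop [147.5715 300.526 ] wrist [276.6323 159.8341]
-1 tip scenecrop [164.4037 292.5138] wrist [294.1587 162.8617]
-1 knobtop scenecrop [161.1252 124.0173] wrist [244.301 189.042]
balls [263.8027 256.5675]
rim [ 0.5648 -0.1976  0.106 ] h [ 0.492  -0.2246  0.06  ] h root [ 0.5249 -0.2168  0.08  ]
```

Knob top centre at about (245,183), dark mug rim centre (93,108) with handle end (168,188); hook +x points to world +y (confirmed by model projection).

>>> {"op": "jog_arm", "data": {
  "moves": [
    [0.8,-0.7,0,0,85],
    [1.45,-1.33,0.1,0,85],
    [1.45,-1.33,1.0,0,85],
    [1.45,-1.33,2.0,0,85],
    [1.45,-1.33,2.8,0,85]
  ]
}}

```text
t: 1.4
position: [0.5142, -0.3356, 0.2162]
eef_rot: [-0.0, 0.999, -0.039, -0.001]
ft_force: [0.3, -0.5, -1.4]
opening: 0.085
grasp_force: 0.0
```

```bash
python3 -c "
from h import *
plan([.5145,-.334,.216],-94.6)"
```

```text
t 1.4 pos [ 0.5142 -0.3356  0.2162] yawy -94.4 shift [ 0.0062 -0.054   0.0081] turn 0.03 tilt [-0.0014  0.0006] F [ 0.2994 -0.4639 -1.4109] op 0.0850065498077783 q7 -1.1744497270644043
```

>>> {"op": "jog_arm", "data": {
  "moves": [
    [0,-0.05,0,0,40],
    [0,-0.05,0,0,20],
    [0,-0.05,0,0,10],
    [0,-0.05,0,0,5],
    [0,-0.05,0,0,5]
  ],
  "squeeze": 50
}}

```text
t: 1.82
position: [0.5155, -0.3356, 0.2204]
eef_rot: [0.001, 0.999, -0.04, 0.002]
ft_force: [-1.5, -0.6, 3.0]
opening: 0.0248
grasp_force: 2.1
```

>>> {"op": "jog_arm", "data": {
  "moves": [
    [0,0,0,0,5],
    [0,0,0,0,5],
    [0,0,0,0,5],
    [0,0,0,0,5],
    [0,0,0,0,5]
  ]
}}

```text
t: 2.23
position: [0.5157, -0.3347, 0.2205]
eef_rot: [0.0, 0.999, -0.04, 0.001]
ft_force: [-0.4, 1.5, 6.4]
opening: 0.0215
grasp_force: 51.2
```

>>> {"op": "jog_arm", "data": {
  "moves": [
    [0,0,-0.3,0,5],
    [0,0,-0.7,0,5],
    [0,0,-1.1,0,5],
    [0,0,-1.4,0,5],
    [0,0,-1.4,0,5]
  ]
}}

```text
t: 2.65
position: [0.5159, -0.336, 0.2636]
eef_rot: [0.001, 0.999, -0.04, 0.002]
ft_force: [0.0, 0.5, -0.6]
opening: 0.0208
grasp_force: 50.3
```

>>> {"op": "jog_arm", "data": {
  "moves": [
    [0,0.6,0,0,5],
    [0,1.4,0,0,5],
    [0,2.1,-0.1,0,5],
    [0,2.2,-1.1,0,5],
    [0,2.2,-2.2,0,5]
  ]
}}

```text
t: 3.07
position: [0.5066, -0.4025, 0.3237]
eef_rot: [-0.001, 0.999, -0.042, -0.003]
ft_force: [-0.1, 0.3, -0.9]
opening: 0.0211
grasp_force: 50.3
```

>>> {"op": "jog_arm", "data": {
  "moves": [
    [0,0,-0.8,0,5],
    [-0.3,-0.8,-1.1,0,5],
    [-0.8,-2.0,-1.1,0,5],
    [-1.4,-3.2,-1.1,0,5],
    [-1.8,-4.4,-1.1,0,5]
  ]
}}

```text
t: 3.48
position: [0.4645, -0.2638, 0.3593]
eef_rot: [0.0, 0.999, -0.041, -0.0]
ft_force: [0.8, 0.3, -1.4]
opening: 0.021
grasp_force: 50.2
```

```bash
python3 -c "
from h import *
plan([.524,-.255,.36],-69.6)
c=get_calibration('wrist');cv2.imwrite('pics/w2.png',camera('wrist')[:,:,::-1]);np.savez('w2cal.npz',K=c['camera_matrix'],T=c['world_to_cam'])"
```

```text
t 3.4833 pos [ 0.4645 -0.2638  0.3593] yawy -94.7 shift [ 1.9544 -0.4522 -0.0262] turn -4.18 tilt [-0.0007 -0.0002] F [ 0.8167  0.3208 -1.4065] op 0.020993532698862408 q7 -1.2326120407034034
```

View pics/w2.png

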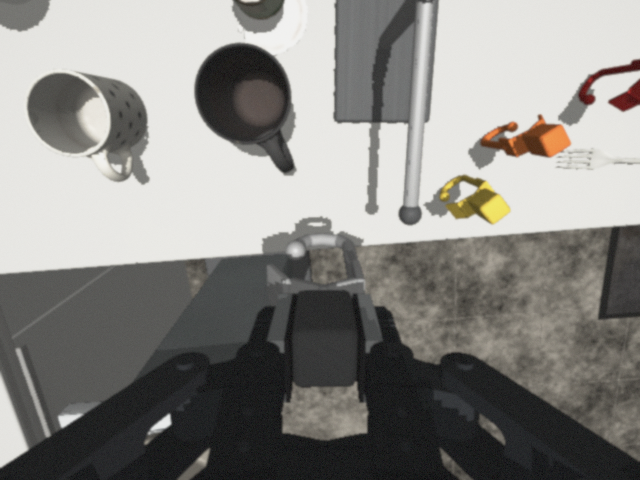

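Run:
```python
from h import *
d=np.load("w2cal.npz");w=(d["K"],d["T"])
tip=atz("w",(296,249),.2618,w);print("tip",tip)
print("bend right/back wire low",atz("w",(348,243),.2438,w))
a=np.radians(85.3);hx=np.array([np.cos(a),np.sin(a)]);print("origin xy from tip",tip[:2]-.016*hx)
r=atz("w",(242,93),.106,w)
for u in((288,166),(264,142),(278,155)):
  for z in(.06,.08,.09):
    h=atz("w",u,z,w);v=(h-r)[:2];print(u,z,h,np.linalg.norm(v),np.degrees(np.arctan2(v[1],v[0]))%360)
print("rim",r)
def pm(yaw):
  v=np.array([np.cos(np.radians(yaw)),np.sin(np.radians(yaw))])
  for rr,z in((44,106),(50,90),(60,90),(70,88),(80,75),(82,60)): print(yaw,rr,z,proj("w",np.r_[r[:2]+v*rr/1000,z/1000],w))
pm(201);pm(206)
```

```text
tip [ 0.4644 -0.2454  0.2618]
bend right/back wire low [ 0.4599 -0.2775  0.2438]
origin xy from tip [ 0.4631 -0.2614]
(288, 166) 0.06 [ 0.492  -0.2262  0.06  ] 0.07902021859049053 202.12472689491358
(288, 166) 0.08 [ 0.4942 -0.2282  0.08  ] 0.07779277945392818 204.0634238275868
(288, 166) 0.09 [ 0.4953 -0.2291  0.09  ] 0.07721324572686551 205.05531759976955
(264, 142) 0.06 [ 0.5187 -0.2039  0.06  ] 0.047058813783016545 189.1359354654145
(264, 142) 0.08 [ 0.5197 -0.2069  0.08  ] 0.04672090381719863 192.94408913644418
(264, 142) 0.09 [ 0.5201 -0.2084  0.09  ] 0.04663009452379108 194.86461728457064
(278, 155) 0.06 [ 0.5043 -0.2169  0.06  ] 0.06427495875099723 198.59920275930816
(278, 155) 0.08 [ 0.5059 -0.2193  0.08  ] 0.06358167867434336 201.0998597587654
(278, 155) 0.09 [ 0.5067 -0.2205  0.09  ] 0.06328117920086694 202.36952441779303
rim [ 0.5652 -0.1964  0.106 ]
201 44 106 [265.067  138.2965]
201 50 90 [270.2911 143.1785]
201 60 90 [275.0835 152.6253]
201 70 88 [280.0244 161.7288]
201 80 75 [285.8503 169.2533]
201 82 60 [287.991  169.1969]
206 44 106 [268.6244 136.2854]
206 50 90 [274.1673 140.9993]
206 60 90 [279.7138 150.0443]
206 70 88 [285.3765 158.7705]
206 80 75 [291.7585 166.0126]
206 82 60 [293.841  165.9907]
```

Held hook visible with tip ball at (296,249); dark mug rim centre (242,93), handle tip near (289,169); yaw of handle about 202°.

>>> {"op": "jog_arm", "data": {
  "moves": [
    [0.6,0,0,-0.9,5],
    [1.3,-0.1,0,-1.8,5],
    [2.0,-0.2,0,-2.7,5],
    [2.2,-0.25,0,-3.6,5],
    [2.2,-0.25,0,-4.45,5]
  ]
}}

```text
t: 3.95
position: [0.5343, -0.2616, 0.3585]
eef_rot: [-0.001, 0.981, 0.196, 0.0]
ft_force: [0.1, 0.1, -2.4]
opening: 0.0211
grasp_force: 50.2
```

>>> {"op": "jog_arm", "data": {
  "moves": [
    [0,0,0.6,0,5],
    [0,0,1.7,0,5],
    [0,0,2.9,0,5],
    [0,0,3.8,0,5],
    [0,0,4.3,0,5]
  ]
}}

```text
t: 4.37
position: [0.5302, -0.2621, 0.2261]
eef_rot: [-0.002, 0.981, 0.192, -0.003]
ft_force: [-0.9, -0.0, -2.1]
opening: 0.0211
grasp_force: 50.0
```

```bash
python3 -c "
from h import *
plan([.531,-.2616,.167],-68)"
```

```text
t 4.3667 pos [ 0.5302 -0.2621  0.2261] yawy -67.9 shift [0.0403 0.0042 1.9691] turn 0.02 tilt [-0.0059  0.0023] F [-0.9392 -0.0115 -2.0782] op 0.021135257445506015 q7 -0.8564618485197784
```

>>> {"op": "jog_arm", "data": {
  "moves": [
    [0,0,0.7,0,5],
    [0,0,1.4,0,5],
    [0,0,1.9,0,5],
    [0,0,1.97,0,5],
    [0,0,1.97,0,5]
  ]
}}

```text
t: 4.78
position: [0.5317, -0.2626, 0.1702]
eef_rot: [-0.001, 0.981, 0.192, -0.001]
ft_force: [-0.2, -0.6, -1.4]
opening: 0.0214
grasp_force: 50.0
```

```bash
python3 -c "
from h import *
plan([.5145,-.2199,.167],-68)
for n in('wrist','scene'):
  c=get_calibration(n);cv2.imwrite('pics/%s3.png'%n,camera(n)[:,:,::-1]);np.savez('%s3cal.npz'%n,K=c['camera_matrix'],T=c['world_to_cam'])
a=cv2.imread('pics/wrist3.png')[100:480,80:480];b=cv2.imread('pics/scene3.png')[240:360,260:400]
o=np.zeros((400,800,3),np.uint8);o[:380,:400]=a;o[:343,400:]=cv2.resize(b,(400,343));cv2.imwrite('pics/c3.png',o)
"
```

```text
t 4.7833 pos [ 0.5317 -0.2626  0.1702] yawy -67.9 shift [ 0.0048 -1.5338  0.1076] turn 0.02 tilt [-0.0023  0.0009] F [-0.1803 -0.635  -1.4008] op 0.021362353128320407 q7 -0.8686216173781451
```

View pics/c3.png

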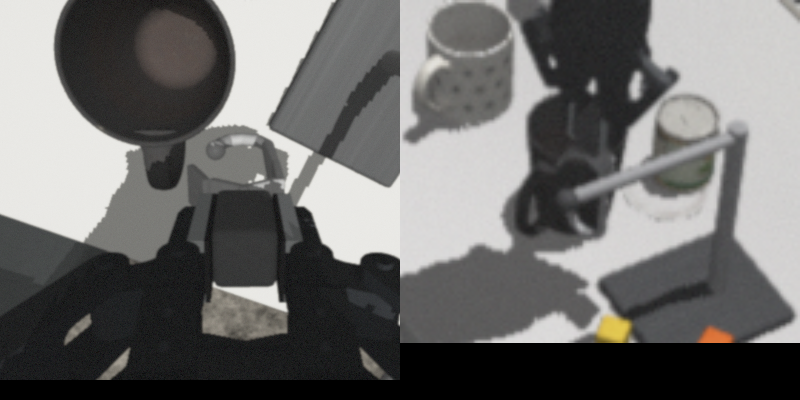

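Run:
```python
from h import *
d=np.load("wrist3cal.npz");w=(d["K"],d["T"])
tip=atz("w",(296,250),.0727,w);print("tip",tip)
r=atz("w",(224.5,165),.106,w);print("rim",r, [np.linalg.norm(atz("w",u,.106,w)-r) for u in((135,150),(315,150))])
R=Rt(sense()["eef_rot"]);print("tip in tool rel TCP",R.T@(tip-sense()["position"]))
for yaw in(198,202,206):
  v=np.array([np.cos(np.radians(yaw)),np.sin(np.radians(yaw))]);n=np.array([-v[1],v[0]])
  print(yaw,[proj("w",np.r_[r[:2]+v*rr/1000+n*s/1000,z/1000],w).round() for rr,z in((60,90),(72,88),(82,62)) for s in(-8,8)])
  print("hole in tool",R.T@(np.r_[r[:2]+v*.057,.06]-sense()["position"]))
```

```text
tip [ 0.5231 -0.2462  0.0727]
rim [ 0.5619 -0.1969  0.106 ] [np.float64(0.04279599643539609), np.float64(0.04427144856232599)]
tip in tool rel TCP [-0.0031 -0.0196  0.0996]
198 [array([217., 268.]), array([246., 270.]), array([218., 286.]), array([246., 288.]), array([229., 284.]), array([253., 286.])]
hole in tool [-0.0055 -0.0547  0.1122]
202 [array([225., 269.]), array([253., 269.]), array([227., 287.]), array([255., 287.]), array([237., 285.]), array([262., 285.])]
hole in tool [-0.0057 -0.0508  0.1122]
206 [array([232., 270.]), array([260., 268.]), array([236., 288.]), array([263., 286.]), array([246., 286.]), array([271., 284.])]
hole in tool [-0.0056 -0.0468  0.1122]
```

The view shows the tip ball at crop (216,150), handle at crop (165,150), level and aligned for insertion.

>>> {"op": "jog_arm", "data": {
  "moves": [
    [-0.05,-0.3,0.1,0,5],
    [-0.05,-0.7,0.1,0,5],
    [-0.05,-1.1,0.1,0,5],
    [-0.05,-1.4,0.1,0,5],
    [-0.05,-1.57,0.1,0,5]
  ]
}}

```text
t: 5.3
position: [0.5128, -0.2171, 0.1686]
eef_rot: [-0.0, 0.981, 0.193, 0.0]
ft_force: [-0.5, 0.4, -1.1]
opening: 0.0208
grasp_force: 50.1
```

```bash
python3 -c "
from h import *
plan([.5145,-.2199,.167],-68)
for n in('wrist','scene'):
  cv2.imwrite('pics/%s4.png'%n,camera(n)[:,:,::-1])
a=cv2.imread('pics/wrist4.png')[100:480,80:480];b=cv2.imread('pics/scene4.png')[240:360,260:400]
o=np.zeros((400,800,3),np.uint8);o[:380,:400]=a;o[:343,400:]=cv2.resize(b,(400,343));cv2.imwrite('pics/c4.png',o)
"
```

```text
t 5.3 pos [ 0.5128 -0.2171  0.1686] yawy -67.7 shift [0.0159 0.1075 0.0541] turn 0.05 tilt [0.0001 0.0004] F [-0.5235  0.3989 -1.0745] op 0.020753310003463317 q7 -0.9276168978109514
```

View pics/c4.png

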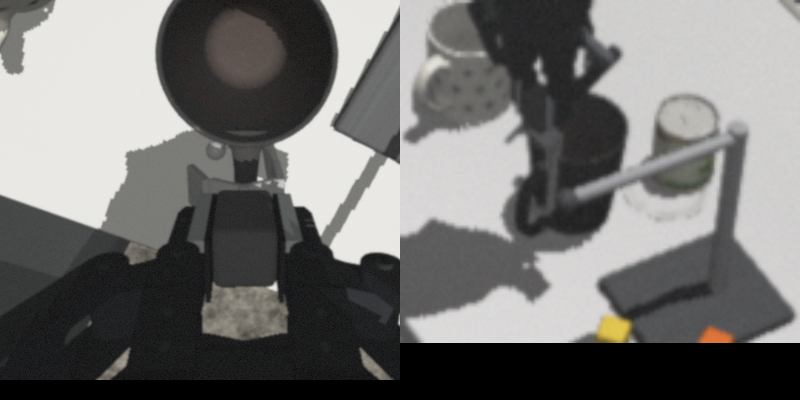

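Tip ball at crop (216,150) on the far side of the handle, back wire at (278,165) on the near side: the bend is through the handle.

>>> {"op": "jog_arm", "data": {
  "moves": [
    [0,0,-0.3,0,5],
    [0,0,-0.6,0,5],
    [0,0,-0.9,0,5],
    [0,0,-1.1,0,5],
    [0,0,-1.3,0,5]
  ],
  "squeeze": 70
}}

```text
t: 5.82
position: [0.5138, -0.22, 0.2084]
eef_rot: [0.0, 0.981, 0.192, 0.001]
ft_force: [-0.3, 0.5, -3.2]
opening: 0.021
grasp_force: 73.0
```

>>> {"op": "jog_arm", "data": {
  "moves": [
    [0,0,-0.2,0,5],
    [0,0,-0.4,0,5],
    [0,0,-0.6,0,5],
    [0,0,-0.8,0,5],
    [0,0,-1.0,0,5]
  ]
}}

```text
t: 6.23
position: [0.5132, -0.2196, 0.2376]
eef_rot: [-0.0, 0.981, 0.192, -0.0]
ft_force: [0.7, 0.3, -4.1]
opening: 0.0208
grasp_force: 72.8
```

>>> {"op": "jog_arm", "data": {
  "moves": [
    [0,0,-0.2,0,5],
    [0,0,-0.4,0,5],
    [0,0,-0.6,0,5],
    [0,0,-0.8,0,5],
    [0,0,-1.0,0,5]
  ]
}}

```text
t: 6.65
position: [0.5127, -0.2198, 0.2676]
eef_rot: [0.0, 0.981, 0.192, -0.001]
ft_force: [-0.6, -0.3, -4.2]
opening: 0.021
grasp_force: 72.8
```

>>> {"op": "jog_arm", "data": {
  "moves": [
    [0,0,-0.2,0,5],
    [0,0,-0.4,0,5],
    [0,0,-0.6,0,5],
    [0,0,-0.8,0,5],
    [0,0,-1.0,0,5]
  ]
}}

```text
t: 7.07
position: [0.5131, -0.2196, 0.2978]
eef_rot: [0.0, 0.981, 0.192, -0.0]
ft_force: [-1.2, -0.7, -5.3]
opening: 0.0209
grasp_force: 72.8
```

>>> {"op": "jog_arm", "data": {
  "moves": [
    [0,0,-0.4,0,5],
    [0,0,-1.0,0,5],
    [0,0,-1.6,0,5],
    [0,0,-2.2,0,5],
    [0,0,-2.7,0,5]
  ]
}}

```text
t: 7.48
position: [0.5137, -0.2195, 0.3805]
eef_rot: [0.001, 0.981, 0.192, 0.001]
ft_force: [2.0, 0.6, -4.3]
opening: 0.0208
grasp_force: 72.8
```

>>> {"op": "jog_arm", "data": {
  "moves": [
    [0.1,-0.2,0,0,5],
    [0.2,-0.5,0,0,5],
    [0.3,-1.0,0,0,5],
    [0.5,-1.6,0,0,5],
    [0.75,-2.2,0,0,5]
  ]
}}

```text
t: 7.9
position: [0.5074, -0.1479, 0.3765]
eef_rot: [-0.001, 0.981, 0.192, -0.002]
ft_force: [1.0, -0.0, -4.6]
opening: 0.0207
grasp_force: 72.8
```

>>> {"op": "jog_arm", "data": {
  "moves": [
    [0.2,-0.6,0,0,5],
    [0.4,-1.2,0,0,5],
    [0.6,-1.8,0,0,5],
    [0.8,-2.4,0,0,5],
    [1.0,-3.0,0,0,5]
  ]
}}

```text
t: 8.32
position: [0.5015, -0.0524, 0.3767]
eef_rot: [-0.001, 0.981, 0.193, -0.002]
ft_force: [0.5, 0.0, -4.8]
opening: 0.0209
grasp_force: 72.8
```

>>> {"op": "jog_arm", "data": {
  "moves": [
    [0.2,-0.6,0,0,5],
    [0.4,-1.2,0,0,5],
    [0.6,-1.8,0,0,5],
    [0.8,-2.4,0,0,5],
    [1.0,-2.8,0,0,5]
  ]
}}

```text
t: 8.73
position: [0.497, 0.0377, 0.3769]
eef_rot: [-0.001, 0.981, 0.194, -0.001]
ft_force: [0.8, 0.7, -4.3]
opening: 0.0207
grasp_force: 72.8
```

```bash
python3 -c "
from h import *
plan([.49,.12,.37],-93.2)"
```

```text
t 8.7333 pos [0.497  0.0377 0.3769] yawy -67.6 shift [ 0.8272 -2.6246  0.2323] turn 4.26 tilt [-0.003   0.0008] F [ 0.8336  0.6712 -4.2592] op 0.020738636143631587 q7 -1.3665528691972737
```

>>> {"op": "jog_arm", "data": {
  "moves": [
    [0.2,-0.6,0,0.5,5],
    [0.4,-1.2,0,1.2,5],
    [0.6,-1.8,0.1,2.0,5],
    [0.75,-2.3,0.2,2.8,5],
    [0.8,-2.6,0.2,3.6,5]
  ]
}}

```text
t: 9.15
position: [0.4891, 0.1189, 0.37]
eef_rot: [-0.0, 1.0, 0.005, -0.003]
ft_force: [-0.7, -0.3, -4.2]
opening: 0.0206
grasp_force: 72.7
```

>>> {"op": "jog_arm", "data": {
  "moves": [
    [0,0,0,0.6,5],
    [0,0,0,0.66,5],
    [0,0,0,0.66,5],
    [0,0,0,0.66,5],
    [0,0,0,0.66,5]
  ]
}}

```text
t: 9.57
position: [0.4916, 0.1146, 0.3717]
eef_rot: [0.001, 1.0, -0.03, -0.001]
ft_force: [-0.1, -0.9, -4.3]
opening: 0.0209
grasp_force: 72.9
```

```bash
python3 -c "
from h import *
plan([.492,.14,.318],-93.2)
for n in('wrist','scene'):
  c=get_calibration(n);cv2.imwrite('pics/%s5.png'%n,camera(n)[:,:,::-1]);np.savez('%s5cal.npz'%n,K=c['camera_matrix'],T=c['world_to_cam'])
a=cv2.imread('pics/wrist5.png')[:,:480];b=cv2.imread('pics/scene5.png')[100:340,160:320]
o=np.zeros((480,800,3),np.uint8);o[:,:480]=a;o[:,480:]=cv2.resize(b,(320,480));cv2.imwrite('pics/c5.png',o)
"
```

```text
t 9.5667 pos [0.4916 0.1146 0.3717] yawy -93.4 shift [-0.0364 -0.8492  1.7907] turn -0.03 tilt [-0.001 -0.001] F [-0.1324 -0.9312 -4.2549] op 0.020858549640752497 q7 -1.9799751783406152
```

View pics/c5.png

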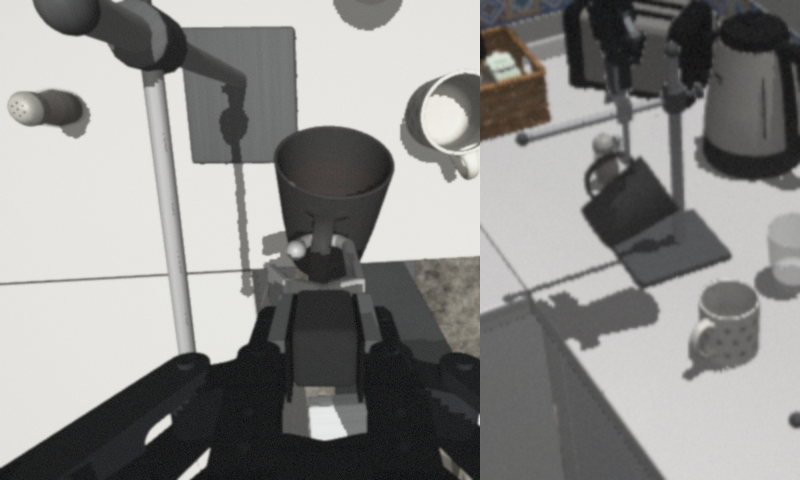

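The mug hangs stably from the hook with cup toward +x; stand arm runs in the wrist view from (155,100) to (182,310), clear to the left of the hook.

Run:
```python
from h import *
d=np.load("wrist5cal.npz");w=(d["K"],d["T"])
img=cv2.imread("pics/wrist5.png").astype(int)
g=cv2.GaussianBlur(cv2.imread("pics/wrist5.png",0),(3,3),0).astype(int)
pts=[]
for r in (110,150,190,230,255,300,320):
    x0=int(155+(r-100)*.13); seg=g[r,x0-25:x0+26]; gr=np.gradient(seg.astype(float))
    l=x0-25+np.argmin(gr[:26]);rr=x0-25+25+np.argmax(gr[25:]); pts.append(((l+rr)/2,r)); print(r,l,rr)
def line(n,p,q,x,z,c=None):
    P=atz(n,p,z,c);Q=atz(n,q,z,c);return P[1]+(Q-P)[1]*(x-P[0])/(Q-P)[0],np.arctan2(-(Q-P)[1],-(Q-P)[0])
L=np.polyfit([p[1] for p in pts],[p[0] for p in pts],1);print(L)
for z in(.245,.25,.255,.26,.265,.27):
    print(z,line("w",(np.polyval(L,120),120),(np.polyval(L,300),300),.49,z,w),line("top",(180+143/4-.5,225+80/4),(206,319.5),.49,z))
d=np.load("scene5cal.npz")
```

```text
110 146 168
150 151 172
190 156 177
230 161 182
255 165 185
300 171 190
320 173 192
[  0.1236 143.1793]
0.245 (np.float64(0.2178538980968878), np.float64(-0.05254906301054442)) (np.float64(0.21232830812809747), np.float64(-0.07159431062055124))
0.25 (np.float64(0.2158754784133195), np.float64(-0.052549063010544364)) (np.float64(0.2109994627706555), np.float64(-0.0715943106205512))
0.255 (np.float64(0.2138970587297512), np.float64(-0.0525490630105443)) (np.float64(0.2096706174132135), np.float64(-0.07159431062055087))
0.26 (np.float64(0.2119186390461829), np.float64(-0.0525490630105445)) (np.float64(0.20834177205577156), np.float64(-0.07159431062055087))
0.265 (np.float64(0.20994021936261462), np.float64(-0.05254906301054471)) (np.float64(0.2070129266983296), np.float64(-0.07159431062055052))
0.27 (np.float64(0.2079617996790463), np.float64(-0.052549063010544905)) (np.float64(0.20568408134088761), np.float64(-0.07159431062055133))
```

>>> {"op": "jog_arm", "data": {
  "moves": [
    [0,0,0.3,0,5],
    [0,0,0.7,0,5],
    [0,0,1.1,0,5],
    [0,0,1.4,0,5],
    [0,0,1.64,0,5]
  ]
}}

```text
t: 10.08
position: [0.4917, 0.1148, 0.3215]
eef_rot: [0.0, 1.0, -0.03, -0.001]
ft_force: [0.4, -0.6, -4.0]
opening: 0.0207
grasp_force: 72.8
```

>>> {"op": "jog_arm", "data": {
  "moves": [
    [0,-0.2,0,0,5],
    [0,-0.5,0,0,5],
    [0,-0.8,0,0,5],
    [-0.05,-1.1,0,0,5],
    [-0.05,-1.4,0,0,5]
  ]
}}

```text
t: 10.5
position: [0.4931, 0.1592, 0.3237]
eef_rot: [-0.001, 1.0, -0.029, 0.001]
ft_force: [0.0, 0.4, -4.3]
opening: 0.0209
grasp_force: 72.8
```

>>> {"op": "jog_arm", "data": {
  "moves": [
    [0,-0.3,0,0,5],
    [0,-0.5,0,0,5],
    [0,-0.7,0,0,5],
    [-0.05,-0.9,0,0,5],
    [-0.05,-1.1,0,0,5]
  ]
}}

```text
t: 10.92
position: [0.4932, 0.1906, 0.3228]
eef_rot: [0.0, 1.0, -0.03, -0.0]
ft_force: [-0.7, -0.1, -4.8]
opening: 0.0207
grasp_force: 72.8
```

```bash
python3 -c "
from h import *
plan([.492,.2085,.3225],-93.2)"
```

```text
t 10.9167 pos [0.4932 0.1906 0.3228] yawy -93.4 shift [-0.0749 -0.5938  0.0111] turn -0.04 tilt [-0.0008 -0.0005] F [-0.7461 -0.0943 -4.8106] op 0.020733375347765606 q7 -2.156837613951129
```

>>> {"op": "jog_arm", "data": {
  "moves": [
    [0,-0.2,0,0,5],
    [0,-0.4,0,0,5],
    [-0.05,-0.6,0,0,5],
    [-0.05,-0.6,0,0,5],
    [-0.05,-0.6,0,0,5]
  ]
}}

```text
t: 11.33
position: [0.4931, 0.2087, 0.323]
eef_rot: [-0.0, 1.0, -0.029, 0.0]
ft_force: [-0.2, -0.3, -4.9]
opening: 0.0209
grasp_force: 72.7
```

```bash
python3 -c "
from h import *
plan([.492,.2085,.3225],-93.2)
for n in('wrist','scene'):
  c=get_calibration(n);cv2.imwrite('pics/%s6.png'%n,camera(n)[:,:,::-1]);np.savez('%s6cal.npz'%n,K=c['camera_matrix'],T=c['world_to_cam'])
a=cv2.imread('pics/wrist6.png')[:,160:480];b=cv2.imread('pics/scene6.png')[110:230,160:280]
o=np.zeros((480,800,3),np.uint8);o[:,:320]=a;o[:,320:]=cv2.resize(b,(480,480),interpolation=2);cv2.imwrite('pics/c6.png',o)
"
```

```text
t 11.3333 pos [0.4931 0.2087 0.323 ] yawy -93.4 shift [-0.0352  0.0084  0.0169] turn -0.03 tilt [0.0002 0.0001] F [-0.1803 -0.2533 -4.9329] op 0.02093405000678374 q7 -2.1942775853626384
```

View pics/c6.png

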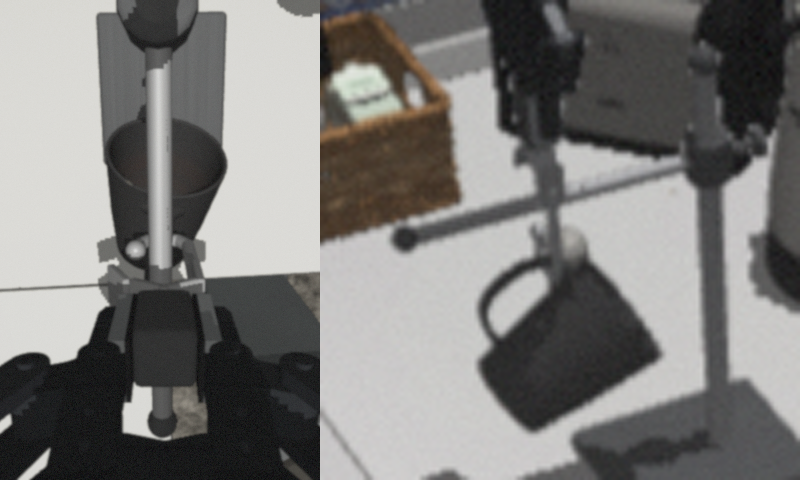

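The arm lies midway between tip ball (crop 133,250) and back wire (crop 195,255), under the knob: lowering now.

>>> {"op": "jog_arm", "data": {
  "moves": [
    [0,0,0.2,0,5],
    [0,0,0.4,0,5],
    [0,0,0.55,0,5],
    [0,0,0.65,0,5],
    [0,0,0.7,0,5]
  ]
}}

```text
t: 11.85
position: [0.4929, 0.2079, 0.301]
eef_rot: [0.0, 1.0, -0.03, -0.0]
ft_force: [-0.3, 0.6, -4.4]
opening: 0.0207
grasp_force: 72.8
```

>>> {"op": "jog_arm", "data": {
  "moves": [
    [0,0,0.05,0,5],
    [0,0,0.1,0,5],
    [0,0,0.15,0,5],
    [0,0,0.2,0,5],
    [0,0,0.2,0,5]
  ]
}}

```text
t: 12.27
position: [0.493, 0.2082, 0.2957]
eef_rot: [0.0, 1.0, -0.03, -0.0]
ft_force: [-0.1, -0.2, -5.0]
opening: 0.0209
grasp_force: 72.8
```

>>> {"op": "jog_arm", "data": {
  "moves": [
    [0,0,0.05,0,5],
    [0,0,0.1,0,5],
    [0,0,0.13,0,5],
    [0,0,0.15,0,5],
    [0,0,0.15,0,5]
  ]
}}

```text
t: 12.68
position: [0.493, 0.2082, 0.2913]
eef_rot: [0.0, 1.0, -0.03, -0.0]
ft_force: [-0.6, 0.0, -3.8]
opening: 0.0211
grasp_force: 72.8
```

>>> {"op": "jog_arm", "data": {
  "moves": [
    [0,0,0.03,0,5],
    [0,0,0.05,0,5],
    [0,0,0.07,0,5],
    [0,0,0.1,0,5],
    [0,0,0.1,0,5]
  ]
}}

```text
t: 13.1
position: [0.4935, 0.209, 0.2899]
eef_rot: [-0.001, 1.0, -0.03, 0.001]
ft_force: [-1.5, 0.3, 5.6]
opening: 0.0209
grasp_force: 74.1
```

```bash
python3 -c "
from h import *
plan([.492,.2085,.288],-93.2)"
```

```text
t 13.1 pos [0.4935 0.209  0.2899] yawy -93.4 shift [-0.0501  0.0204  0.0626] turn -0.03 tilt [0.002  0.0012] F [-1.4767  0.3348  5.6139] op 0.020886946155006695 q7 -2.206564478737604
```

>>> {"op": "jog_arm", "data": {
  "moves": [
    [0,0,0,0,5],
    [0,0,0,0,5],
    [0,0,0,0,5],
    [0,0,-0.02,0,5],
    [0,0,-0.02,0,5]
  ]
}}

```text
t: 13.52
position: [0.4935, 0.209, 0.2899]
eef_rot: [-0.001, 1.0, -0.03, 0.001]
ft_force: [-1.4, 1.1, 5.3]
opening: 0.0207
grasp_force: 73.9
```

>>> {"op": "jog_arm", "data": {
  "moves": [
    [0,0,-0.01,0,5],
    [0,0,-0.01,0,5],
    [0,0,-0.01,0,5],
    [0,0,-0.01,0,5],
    [0,0,-0.01,0,5]
  ],
  "squeeze": 30
}}

```text
t: 13.93
position: [0.4935, 0.2089, 0.2898]
eef_rot: [-0.001, 1.0, -0.03, 0.001]
ft_force: [0.2, 2.9, 4.6]
opening: 0.0207
grasp_force: 74.1
```

>>> {"op": "jog_arm", "data": {
  "moves": [
    [0,0,0,0,20],
    [0,0,0,0,22],
    [0,0,0,0,24],
    [0,0,0,0,27],
    [0,0,0,0,31]
  ]
}}

```text
t: 14.35
position: [0.4927, 0.2067, 0.2883]
eef_rot: [0.001, 1.0, -0.03, -0.001]
ft_force: [0.1, 0.0, 0.2]
opening: 0.0306
grasp_force: 0.0
```

>>> {"op": "jog_arm", "data": {
  "moves": [
    [0,0,0,0,35],
    [0,0,0,0,40],
    [0,0,0,0,45],
    [0,0,0,0,50],
    [0,0,0,0,50]
  ]
}}

```text
t: 14.77
position: [0.4931, 0.2081, 0.2893]
eef_rot: [0.0, 1.0, -0.03, -0.0]
ft_force: [0.2, -0.1, 0.1]
opening: 0.0499
grasp_force: 0.0
```

>>> {"op": "jog_arm", "data": {
  "moves": [
    [0,0,-0.2,0,50],
    [0,0,-0.6,0,50],
    [0,0,-1.2,0,50],
    [0,0,-2.0,0,50],
    [0,0,-2.8,0,50]
  ]
}}

```text
t: 15.18
position: [0.493, 0.2082, 0.3753]
eef_rot: [0.0, 1.0, -0.03, 0.0]
ft_force: [0.2, 0.5, -0.6]
opening: 0.0499
grasp_force: 0.0
```

Run:
```python
from h import *
plan([.492,.2085,.288],-93.2)
import numpy as np
a=camera('scene');cv2.imwrite('pics/s7.png',a[:,:,::-1])
b=cv2.imread('pics/scene6.png')
# dark-mug mask centroid near the stand, before / after
for i in(b,cv2.imread('pics/s7.png')):
    g=cv2.cvtColor(i,cv2.COLOR_BGR2GRAY)[165:225,270-100:330-60]
    m=(g<60); n,l,st,ce=cv2.connectedComponentsWithStats(m.astype(np.uint8)); k=1+st[1:,4].argmax(); print(st[k],ce[k])
```

```text
t 15.1833 pos [0.493  0.2082 0.3753] yawy -93.4 shift [-0.0341 -0.0073  2.9092] turn -0.04 tilt [ 0.0004 -0.    ] F [ 0.1693  0.5195 -0.5828] op 0.04992306608808 q7 -2.181104379784482
[ 31  10  43  42 981] [51.4444 31.8614]
[  32   19   55   41 1099] [54.1802 41.9308]
```

Released, and the mug mask sits about 10 px lower, as the 34 mm lowering predicts. Waiting for stillness.

>>> {"op": "jog_arm", "data": {
  "moves": [
    [0,0,-0.5,0,50],
    [0,0,-1.0,0,50],
    [0,0,-1.0,0,50],
    [0,0,-1.0,0,50],
    [0,0,-1.0,0,50]
  ]
}}

```text
t: 15.65
position: [0.4929, 0.2081, 0.403]
eef_rot: [0.0, 1.0, -0.03, -0.0]
ft_force: [0.3, -0.3, -0.4]
opening: 0.0501
grasp_force: 0.0
```

Run:
```python
from h import *
for k in range(70):
    a=camera('scene')
    if k%3==0 or k<4:
        g=cv2.cvtColor(a,cv2.COLOR_RGB2GRAY)[165:225,170:270]
        n,l,st,ce=cv2.connectedComponentsWithStats((g<60).astype(np.uint8)); j=1+st[1:,4].argmax(); print(k,st[j],ce[j])
cv2.imwrite('pics/s8.png',a[:,:,::-1]);s=sense();print(s["t"],s["position"],s["ft_force"])
```

```text
0 [  32   19   55   41 1087] [54.8114 42.7029]
1 [  32   19   55   41 1088] [54.8824 42.7224]
2 [  32   19   55   41 1085] [54.7244 42.7401]
3 [  32   19   56   41 1093] [54.7036 42.5727]
6 [  32   19   56   41 1099] [54.4522 42.3348]
9 [  32   19   56   41 1103] [54.4143 42.1197]
12 [  32   19   55   41 1098] [54.4581 42.3169]
15 [  32   19   56   41 1096] [54.6524 42.3449]
18 [  32   19   55   41 1091] [54.5646 42.4317]
21 [  32   19   55   41 1093] [54.581 42.409]
24 [  32   19   55   41 1090] [54.4917 42.4165]
27 [  32   19   55   41 1086] [54.5129 42.4576]
30 [  32   19   55   41 1088] [54.5597 42.4283]
33 [  32   19   56   41 1094] [54.4982 42.3729]
36 [  32   19   55   41 1094] [54.5375 42.3903]
39 [  32   19   56   41 1090] [54.589  42.4183]
42 [  32   19   56   41 1090] [54.5633 42.4404]
45 [  32   19   56   41 1096] [54.5657 42.3631]
48 [  32   19   55   41 1096] [54.6022 42.3066]
51 [  32   19   56   41 1098] [54.612  42.3661]
54 [  32   19   56   41 1096] [54.6022 42.3814]
57 [  32   19   56   41 1095] [54.6091 42.4155]
60 [  32   19   56   41 1092] [54.5632 42.4222]
63 [  32   19   56   41 1092] [54.522  42.4689]
66 [  32   19   56   41 1090] [54.5844 42.4514]
69 [  32   19   55   41 1092] [54.5751 42.4505]
19.15 [0.4931 0.2082 0.4034] [ 0.031  -0.3065  0.1926]
```

Still. Handing in.

```bash
python3 -c "
from plant import *
print(sign_off())"
```

```text
the job is handed in; nothing more can be done
None
```

The taller mug hangs still from the hook on the stand's arm, about half way along; the robot has let go and is clear, and the job was handed in at about 19 s (no verdict came back).

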